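# Set a bottle cap for venting before the autoclave

## Task

Get the bottle in the bolted-down holder ready for the autoclave: screw its blue cap clockwise until it bottoms out, then back it off by a quarter turn so that it can vent. Finish with the gripper still holding the cap at that setting, keeping still, and leave the other things on the bench alone.

Things in the scene. Friction and masses are not known exactly. Their poses are not given: they have to be found in the camera images.
- holder: round aluminium bottle holder, base 112 mm wide and 12 mm thick, cup 82 mm wide and 40 mm tall, bolted to the table and gripping a clear 250 ml bottle (70 mm wide up to 100 mm above the table, then tapering to a neck 42 mm wide at 122 mm; neck ring 48 mm wide at 126 to 129 mm; mouth at 148 mm). Neither the holder nor the bottle can turn or move. Origin on the table under the bottle's axis, z up
- cap: the blue ribbed screw cap on that bottle, a plain cylinder 54 mm wide and 26 mm tall, with a white radial stripe on top. Origin on its axis at its lower rim, z up; x points along the white stripe and turns with the cap. When bottomed out its rim is 130 mm and its top 156 mm above the table; it sits up to 3 mm higher when unscrewed
- cap_turn (a joint): angle of the blue cap on its thread, rad: 0 = screwed fully down against the stop (a hard stop), growing as it is unscrewed, i.e. turned anticlockwise seen from above; it starts 2.2 to 4.2 rad open. Right-hand thread with 4 mm rise a turn (0.64 mm per rad), so the cap sinks as it is turned clockwise. It turns with a steady friction of about 0.12 N m and stays where it is left
- orange_bottle: bystander: a loose 250 ml clear bottle with an orange cap, 70 mm wide, 144 mm tall, same shape as the blue-capped one but standing free on the table; origin under its centre, z up
- beaker: bystander: clear beaker, 68 mm wide, 90 mm tall; origin under its centre
- slide_box: bystander: cream slide box, 100 x 170 x 33 mm; origin under its centre, long side along its y
- tip_box: bystander: grey box with blue lid, 85 x 122 x 70 mm; origin under its centre, long side along its y
- petri_dish: bystander: clear shallow dish, 92 mm wide, 15 mm tall; origin under its centre
- spare_cap: bystander: loose red spare cap, 54 mm wide, 26 mm tall; origin under its centre
- marker: bystander: white marker pen with black cap lying flat, 120 mm long, 14 mm thick; origin under its barrel, x along it towards the black cap
There are look-alikes about, which are no part of the job. What is meant by the holder is not red or yellow, and is the larger of those in its own colour.

How it is judged (in metres and radians):
On the way:
1. the blue cap is screwed down to its stop (value of joint cap_turn below 0.06 rad), for 0.2 s.
At the end, for the whole second after the job is handed in: after having been screwed down to its stop (within 0.06 rad), the blue cap stands a quarter turn back from it (70 to 110 degrees, 1.22 to 1.92 rad), is not turning, and the fingers still grip it (contact force over 10 N) (value of joint cap_turn between 1.22 and 1.92 rad and velocity of joint cap_turn between -0.1 and 0.1 rad/s and contact force between the fingers and cap above 10 N); the arm keeps its last pose, push and grip.
It fails at once if a bystander (orange-capped bottle, beaker, slide box, tip box, dish, red spare cap, marker) is shifted by more than 30 mm or knocked over (distance of any of orange_bottle, beaker, slide_box, tip_box, petri_dish, spare_cap, marker from where it was at the start of the episode above 0.03 m or angle between any of orange_bottle, beaker, slide_box, tip_box, petri_dish, spare_cap, marker's own z axis and vertical above 0.5 rad).
It also fails if it takes over 51 s, if anything falls off the work surface, if the arm or the gripper's body presses on something with over 40 N, if the wrist force passes 120 N, or if a joint passes its speed limit or range.

## Robot

A 7-joint arm with a two-finger parallel gripper is mounted at the origin on the work surface. World frame = base frame: x ahead of the robot, y to its left, z up, the work surface at z = 0. Lengths are in m, angles in degrees, forces in N, time in s.
With the tool pointing down it reaches from about 0.4 to 0.875 m from the base axis. Payload 4.4 kg.
Tool frame: the origin (TCP) lies midway between the tips of the shut fingers; the grasp point (between the pads) lies 19 mm behind it (grip_depth is the z of the grasp point in the tool frame, in m); z points along the fingers, y is the direction in which the jaws open and shut (so a half turn about z gives the same grasp; the last joint's range is limited). The gripper opens to 85 mm and grips with 20 to 120 N. Pads are 22 mm wide; open, the fingers measure 114 mm over their backs; the gripper's body (76 mm by 85 mm) begins 54 mm behind the grasp point. The pads swing forward as they close: fully open they stand 13 mm farther back than shut.
Start: joints at [71.803, 36.005, 2.206, 86.941, -1.547, 57.084, -1.146], TCP at [0.162, -0.63, 0.231] pointing down, gripper open.
Joint ranges: [-175.42, 175.42], [-21.48, 121.26], [-71.46, 75.88], [10.55, 141.38], [-63.04, 243.04], [13.31, 113.54], [-168.57, 168.57]. Speed limits (degrees/s): [147.25, 147.25, 180, 180, 180, 180, 180].

## Interface

Orientations are given as [roll, pitch, yaw] about the fixed x, y, z axes, in that order (R = Rz(yaw) Ry(pitch) Rx(roll)).
In Python, from station import get_state, grab_frame, hand_in, grip_depth gives the robot as it stands.
- The arm moves only by the tool servo_tool, never from a script. Its argument "commands" is a list of rows, each an object with "dp": the shift along the tool's x, y, z in mm, a list of three; "twist": the turn about the tool's z in rad; "claw": the finger opening in mm, from 0 to 85.4. In form: [{"dp": [dx, dy, dz], "twist": twist, "claw": claw}, ...]. A call has 1 to 5 rows; each row is the pose to reach, as a shift and turn from the pose commanded when the call began, along the tool's axes at that moment; what a row does not reach only later rows make up. A row lasts 1/10 s, in which the tool goes at most 50 mm and 8.59 degrees, less where a joint would pass 70% of its speed; a pose out of reach is approached as far as the arm can. A call with a gripper value outside its range is refused whole. The fingers move at their own pace and stop on an object; "grip_force" is the grip in N (left out, the last holds). Time passes only in rows, so rows that repeat a pose let the fingers close. It gives the time, the measured TCP pose, the force and the opening at its end, in the units of the state.
- get_state(): the state, without advancing time (a new reading comes with each control period).
- grab_frame(name): name is "scene" or "side" or "wrist"; returns a dict with "pixels" (480x640x3 uint8, red, green, blue), "fx", "fy", "cx", "cy" (pixels), "dist_coeffs" ([k1, k2, p1, p2, k3] as OpenCV has them; the pictures are not rectified), "eye" and "rotation" of the camera in the world; the wrist camera has in their place "mount" (4x4, takes a point from camera to tool coordinates, whose origin is the TCP and whose axes are the flange's). Camera axes: x right, y down, z forward; pixel columns grow to the right and rows downward; lengths in m; the calibration is good to about 2 mm. A picture is of the moment at which its call begins: read the wrist's pose just before it. There is no depth.
- hand_in(): hands the job in, once; it reports no verdict.
The state is a dict: "clock": time; "joints": joint angles; "qvel": joint speeds; "tau": joint torques, N m; "ee_pos": TCP position; "tcp_rot": TCP orientation; "ft_force": force on the tool from outside, world axes, zero at the start; "ft_torque": the same for the moment, N m; "gripper_width": finger opening in m.
Only numpy, scipy, OpenCV 4.12 (cv2) and the standard library are available. Lean on these libraries where they do the work, as an engineer would, in place of code of your own. Each camera call takes 0.05 s, during which the arm holds its last target. There are 200 camera calls.

## Working session

There is one attempt and no reset: what is moved stays moved. The work goes in short steps, Python scripts to look and compute and a tool call to move; the robot and the scene stay as the last step left them, time stands still between calls to the robot, and variables do not carry over. Pictures are saved under pics/ and viewed, about 8 in all and at most 12, crops included, and the job is handed in when it is done.

Besides the shell and the picture viewer there is one more tool, called after "Call:" as a command line: name --argument value ..., lists and objects as JSON in quotes. servo_tool: Moves the arm, as the interface text tells. Its arguments: {"type":"object","properties":{"commands":{"type":"array"},"grip_force":{"type":"number"}},"required":["commands"]}

```bash
mkdir -p pics; python3 - <<'E'
from station import *
import cv2,numpy as np
s=get_state();print({k:np.round(v,3) for k,v in s.items()},grip_depth)
ims=[]
for n in("scene","side"):
    f=grab_frame(n);np.savez(f"pics/{n}0.npz",**f);cv2.imwrite(f"pics/{n}0.png",f["pixels"][...,::-1])
    print(n,{k:np.round(v,3).tolist() for k,v in f.items() if k!="pixels"})
E
```

```text
{'clock': np.float64(0.0), 'joints': array([71.803, 36.058,  2.201, 86.996, -1.547, 57.083, -1.147]), 'qvel': array([ 0.035, -0.04 , -0.017, -0.067, -0.026, -0.005, -0.028]), 'tau': array([-0.0000e+00, -5.6341e+01,  1.2260e+00, -1.9344e+01,  1.1000e-02,
        1.1000e-02,  0.0000e+00]), 'ee_pos': array([ 0.162, -0.629,  0.23 ]), 'tcp_rot': array([-179.891,    0.   ,   14.428]), 'ft_force': array([-0.261, -0.501,  0.239]), 'ft_torque': array([ 0.009, -0.051,  0.07 ]), 'gripper_width': np.float64(0.085)} -0.0187
scene {'fx': 582.533, 'fy': 582.533, 'cx': 315.799, 'cy': 248.225, 'dist_coeffs': [-0.123, 0.0, 0.0, 0.0, 0.0], 'eye': [0.898, -0.576, 1.203], 'rotation': [-147.672, 0.653, 31.34]}
side {'fx': 522.624, 'fy': 522.624, 'cx': 319.051, 'cy': 245.458, 'dist_coeffs': [0.033, 0.0, 0.0, 0.0, 0.0], 'eye': [0.023, 0.545, 0.988], 'rotation': [-140.19, 0.968, -138.039]}
```

View pics/scene0.png

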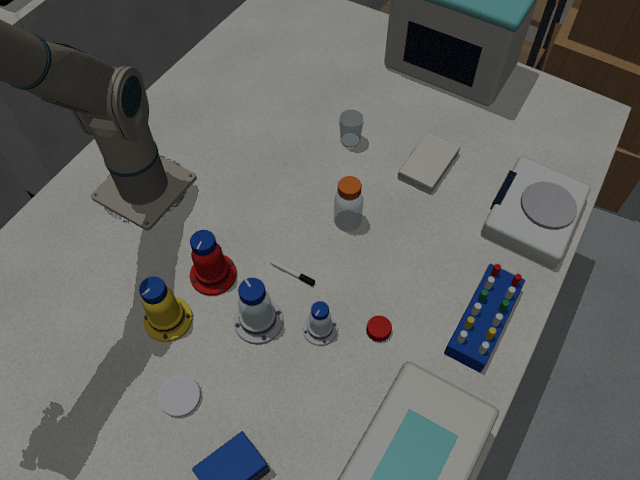

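View pics/side0.png

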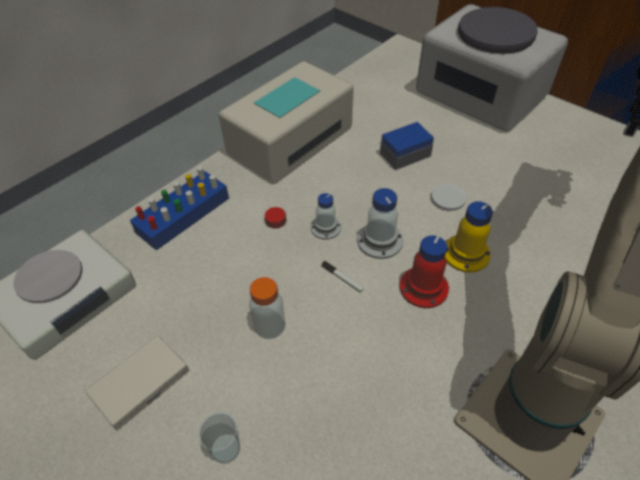

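Look-alikes in the scene view: red (205,243), yellow (153,290), large grey (254,291) and small grey (319,310). The large grey one fits, being neither red nor yellow and the larger of its colour. In the side view it is at (384,198). I'll measure it and confirm with a crop.

```bash
cat > h.py <<'E'
import numpy as np,cv2
from scipy.spatial.transform import Rotation as Ro
def rot(a): return Ro.from_euler("xyz",a,degrees=True).as_matrix()
def K(f): return np.array([[f["fx"],0,f["cx"]],[0,f["fy"],f["cy"]],[0,0,1.]])
def pose(f,s=None):
    if "mount" in f:
        T=np.eye(4);T[:3,:3]=rot(s["tcp_rot"]);T[:3,3]=s["ee_pos"];M=T@f["mount"];return M[:3,3],M[:3,:3]
    return np.array(f["eye"]),rot(f["rotation"])
def onz(f,px,z,s=None):
    e,R=pose(f,s);u=cv2.undistortPoints(np.array(px,float).reshape(-1,1,2),K(f),np.array(f["dist_coeffs"]))[:,0]
    d=np.c_[u,np.ones(len(u))]@R.T;return e+d*((z-e[2])/d[:,2])[:,None]
def proj(f,P,s=None):
    e,R=pose(f,s);return cv2.projectPoints((np.array(P,float)-e)@R,np.zeros(3),np.zeros(3),K(f),np.array(f["dist_coeffs"]))[0][:,0]
E
python3 - <<'E'
from h import *
ims=[]
for n,px in(("scene",(254,291)),("side",(384,198))):
    f=dict(np.load(f"pics/{n}0.npz"));im=f["pixels"]
    # fit cap silhouette: blue mask centroid vs mid-height axis point (0.144)
    hsv=cv2.cvtColor(im,cv2.COLOR_RGB2HSV);m=cv2.inRange(hsv,(105,120,40),(125,255,255))
    nl,l,st,c=cv2.connectedComponentsWithStats(m)
    i=min(range(1,nl),key=lambda i:np.hypot(*(c[i]-px))+(0 if st[i][4]>50 else 999))
    print(n,st[i],c[i],onz(f,[c[i]],.145).round(4))
    x,y=map(int,c[i]);cr=im[y-50:y+70,x-80:x+80,::-1];ims.append(cv2.resize(cr,(480,360),interpolation=cv2.INTER_CUBIC)[:,40:440])
cv2.imwrite("pics/crop.png",np.hstack(ims))
E
```

```text
scene [239 278  26  27 490] [251.54081633 290.39387755] [[ 0.4791 -0.1667  0.145 ]]
side [374 189  22  17 267] [384.10486891 196.66292135] [[ 0.4888 -0.1721  0.145 ]]
```

View pics/crop.png

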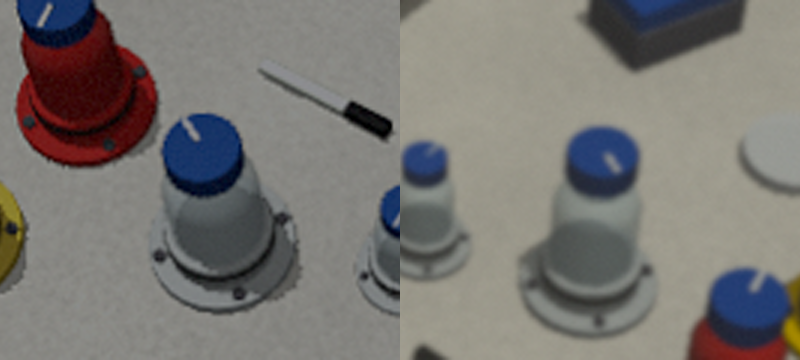

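The crop confirms it: the large grey holder with the bolted base, clear bottle and blue cap. The two views agree within about 10 mm, near (0.484, -0.169). Next I'll check clearance to the neighbours and work out the shift in tool axes.

```bash
python3 - <<'E'
from h import *
from station import get_state
f=dict(np.load("pics/scene0.npz"));g=dict(np.load("pics/side0.npz"))
print(onz(f,[(204,243),(153,290),(319,309)],.15).round(3),onz(g,[(434,247),(479,214),(325,200)],.15).round(3))
s=get_state();R=rot(s["tcp_rot"]);print(R.T@(np.array([.484,-.169,.25])-s["ee_pos"])*1000)
E
```

```text
[[ 0.326 -0.126  0.15 ]
 [ 0.305 -0.275  0.15 ]
 [ 0.622 -0.133  0.15 ]] [[ 0.319 -0.118  0.15 ]
 [ 0.298 -0.26   0.15 ]
 [ 0.58  -0.073  0.15 ]]
[ 426.61192617 -365.18776642  -18.90578955]
```

Call:
servo_tool --commands '[{"dp": [38,-32,-5],"twist": -0.13,"claw": 85},{"dp": [76,-65,-10],"twist": -0.26,"claw": 85},{"dp": [114,-97,-15],"twist": -0.4,"claw": 85},{"dp": [152,-130,-19],"twist": -0.53,"claw": 85},{"dp": [190,-162,-19],"twist": -0.66,"claw": 85}]'

```text
clock: 0.6
ee_pos: [0.3061, -0.4242, 0.2507]
tcp_rot: [180.0, 0.0, 52.5]
ft_force: [1.2, -1.1, -0.8]
gripper_width: 0.0852
```

```bash
python3 - <<'E'
from h import *
from station import get_state
s=get_state();R=rot(s["tcp_rot"]);print(s["joints"].round(1),s["tcp_rot"],R.T@(np.array([.484,-.169,.25])-s["ee_pos"])*1000)
E
```

```text
[ 57.6  24.4  -9.2 105.6   4.9  50.3   8.6] [1.79963229e+02 1.30549840e-02 5.25311045e+01] [310.7697044  -14.01015221   0.58896547]
```

Call:
servo_tool --commands '[{"dp": [45,-2,0],"twist": -0.14,"claw": 85},{"dp": [90,-4,0],"twist": -0.29,"claw": 85},{"dp": [135,-6,0],"twist": -0.44,"claw": 85},{"dp": [180,-8,0],"twist": -0.59,"claw": 85},{"dp": [225,-10,0],"twist": -0.74,"claw": 85}]'

```text
clock: 1.1
ee_pos: [0.4357, -0.2403, 0.2503]
tcp_rot: [-180.0, 0.0, 95.0]
ft_force: [0.7, -0.1, 0.6]
gripper_width: 0.0851
```

```bash
python3 - <<'E'
from h import *
from station import *
s=get_state();R=rot(s["tcp_rot"]);print(s["joints"].round(1),s["tcp_rot"],R.T@(np.array([.484,-.169,.25])-s["ee_pos"])*1000)
E
```

```text
[ 41.8  23.4 -22.5 109.   11.5  49.8  18.5] [-1.79988883e+02  6.10177142e-03  9.49782808e+01] [66.80753511 54.3322014   0.23680763]
```

Call:
servo_tool --commands '[{"dp": [20,16,0],"twist": -0.14,"claw": 85},{"dp": [40,32,0],"twist": -0.29,"claw": 85},{"dp": [60,48,0],"twist": -0.44,"claw": 85},{"dp": [67,54,0],"twist": -0.59,"claw": 85},{"dp": [67,54,0],"twist": -0.74,"claw": 85}]'

```text
clock: 1.6
ee_pos: [0.4844, -0.1685, 0.2502]
tcp_rot: [179.9, -0.0, 137.6]
ft_force: [0.3, -0.7, 0.1]
gripper_width: 0.0847
```

Call:
servo_tool --commands '[{"dp": [0,0,0],"twist": -0.14,"claw": 85},{"dp": [0,0,0],"twist": -0.29,"claw": 85},{"dp": [0,0,0],"twist": -0.44,"claw": 85},{"dp": [0,0,0],"twist": -0.59,"claw": 85},{"dp": [0,0,0],"twist": -0.74,"claw": 85}]'

```text
clock: 2.1
ee_pos: [0.4832, -0.1708, 0.25]
tcp_rot: [180.0, -0.0, 179.8]
ft_force: [0.2, 0.2, -0.1]
gripper_width: 0.0848
```

Call:
servo_tool --commands '[{"dp": [0,0,0],"twist": -0.14,"claw": 85},{"dp": [0,0,0],"twist": -0.29,"claw": 85},{"dp": [0,0,0],"twist": -0.44,"claw": 85},{"dp": [0,0,0],"twist": -0.5,"claw": 85},{"dp": [0,0,0],"twist": -0.5,"claw": 85}]'

```text
clock: 2.6
ee_pos: [0.4831, -0.1708, 0.2499]
tcp_rot: [179.9, -0.0, -151.9]
ft_force: [-0.1, 0.9, -0.5]
gripper_width: 0.0851
```

```bash
python3 - <<'E'
from h import *
from station import *
s=get_state();f=grab_frame("wrist");np.savez("pics/w1.npz",**f)
print(s["joints"].round(1),s["ee_pos"],s["tcp_rot"].round(2),f["mount"])
p=proj(f,[[.484,-.169,.158]],s)[0];print(p)
im=f["pixels"][...,::-1].copy();cv2.drawMarker(im,tuple(map(int,p)),(0,255,255));cv2.imwrite("pics/w1.png",im)
E
```

```text
[ 51.7  31.6 -53.5 106.3  29.9  57.4 103.6] [ 0.48314572 -0.17084161  0.24986622] [ 1.7994e+02 -2.0000e-02 -1.5193e+02] [[ 1.98365346e-05 -9.62815959e-01 -2.70158154e-01  6.81397918e-02]
 [ 9.99999971e-01 -4.56612696e-05  2.36157718e-04  1.37718693e-04]
 [-2.39712184e-04 -2.70158151e-01  9.62815931e-01 -1.42188516e-01]
 [ 0.00000000e+00  0.00000000e+00  0.00000000e+00  1.00000000e+00]]
[318.03380874 240.61167733]
```

View pics/w1.png

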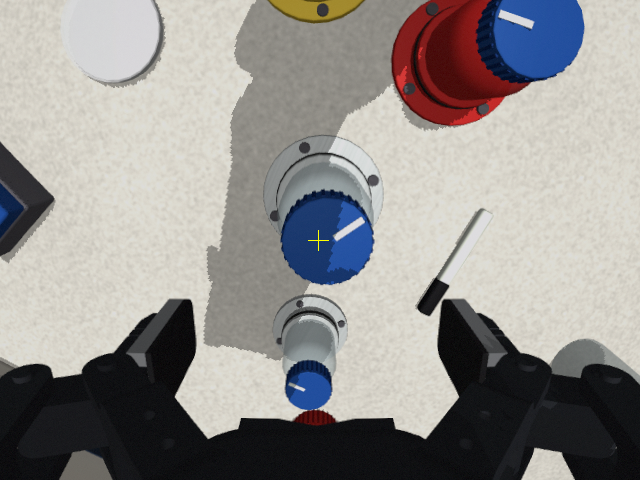

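The wrist view shows the target cap top centred near (328,238) with radius about 46 px, and the stripe at (349,230). The predicted point is about 10 px off. I'll refine with a silhouette fit.

```bash
python3 - <<'E'
from h import *
from scipy.optimize import minimize
s=dict(ee_pos=np.array([.48315,-.17084,.24987]),tcp_rot=np.array([179.94,-.02,-151.93]))
f=dict(np.load("pics/w1.npz"));hsv=cv2.cvtColor(f["pixels"],cv2.COLOR_RGB2HSV)
m=cv2.inRange(hsv,(100,120,30),(125,255,255));nl,l,st,c=cv2.connectedComponentsWithStats(m);i=l[250,320]
m=cv2.morphologyEx((l==i).astype(np.uint8),cv2.MORPH_CLOSE,np.ones((25,25)));print(st[i],c[i])
t=np.linspace(0,2*np.pi,60);ring=np.c_[np.cos(t),np.sin(t)]*.027
def sil(p):
    P=np.vstack([np.c_[ring+p[:2],np.full(60,p[2]-h)] for h in(0,.026)])
    o=np.zeros(m.shape,np.uint8);cv2.fillConvexPoly(o,cv2.convexHull(np.round(proj(f,P,s)*16).astype(np.int32)),1,shift=4);return o
cost=lambda p:float((sil(p)!=m).sum())
for z0 in(.156,.158,.160):
    r=minimize(lambda q:cost([*q,z0]),[.484,-.169],method="Nelder-Mead",options=dict(initial_simplex=[[.484,-.169],[.490,-.169],[.484,-.160]]));print(z0,r.x.round(4),r.fun,m.sum())
    p=np.array([*r.x,.15]);print(rot(s["tcp_rot"]).T@(p-s["ee_pos"])*1000)
q=onz(f,[(335,239),(363,220)],.158,s);d=q[1]-q[0];print("stripe deg",np.degrees(np.arctan2(d[1],d[0])),q)
E
```

```text
[ 281  190   93   95 6467] [325.56471316 237.76743467]
0.156 [ 0.4824 -0.164 ] 204.0 6773
[-2.60695592  6.26924685 99.87571599]
0.158 [ 0.4821 -0.1641] 282.0 6773
[-2.24876244  6.32190793 99.87589617]
0.16 [ 0.4813 -0.1646] 398.0 6773
[-1.35821795  6.25570989 99.8761377 ]
stripe deg 153.5234904480816 [[ 0.47848219 -0.16071124  0.158     ]
 [ 0.46085968 -0.151934    0.158     ]]
```

Call:
servo_tool --commands '[{"dp": [-2,6,20],"twist": 0,"claw": 85},{"dp": [-2,6,45],"twist": 0,"claw": 85},{"dp": [-2,6,70],"twist": 0,"claw": 85},{"dp": [-2,6,80],"twist": 0,"claw": 85},{"dp": [-2,6,80],"twist": 0,"claw": 85}]'

```text
clock: 3.15
ee_pos: [0.4816, -0.1643, 0.1693]
tcp_rot: [179.9, -0.1, -151.9]
ft_force: [0.2, -0.3, 0.1]
gripper_width: 0.0848
```

Call:
servo_tool --commands '[{"dp": [0,0,15],"twist": 0,"claw": 85},{"dp": [0,0,30],"twist": 0,"claw": 85},{"dp": [0,0,45],"twist": 0,"claw": 85},{"dp": [0,0,45],"twist": 0,"claw": 85},{"dp": [0,0,45],"twist": 0,"claw": 85}]'

```text
clock: 3.65
ee_pos: [0.4823, -0.1642, 0.1249]
tcp_rot: [180.0, -0.0, -151.9]
ft_force: [0.2, -0.4, -0.0]
gripper_width: 0.0852
```

```bash
python3 - <<'E'
from h import *
from station import *
s=get_state();f=grab_frame("wrist")
print(s["joints"].round(1),s["ee_pos"].round(4),s["ft_force"].round(1))
cv2.imwrite("pics/w2.png",f["pixels"][...,::-1])
E
```

```text
[ 44.5  40.3 -44.5 114.1  41.8  42.9  92.6] [ 0.4823 -0.1642  0.1249] [ 0.2 -0.4 -0. ]
```

View pics/w2.png

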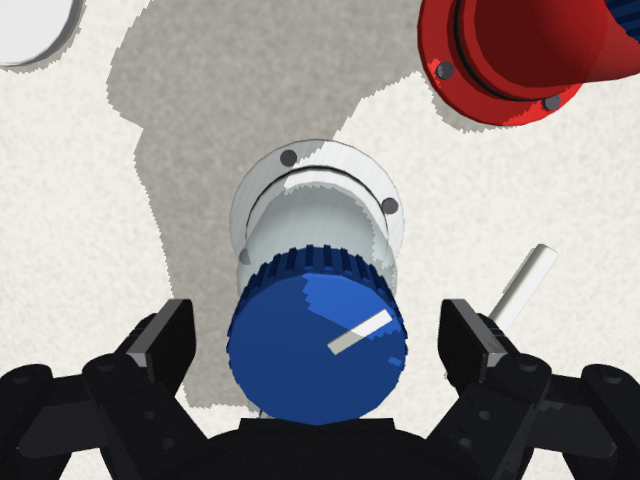

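The cap sits between the pads, centred at column 317, with the stripe at (360,332). Now I'll grip it.

Call:
servo_tool --commands '[{"dp": [0,0,0],"twist": 0,"claw": 45},{"dp": [0,0,0],"twist": 0,"claw": 45},{"dp": [0,0,0],"twist": 0,"claw": 45},{"dp": [0,0,0],"twist": 0,"claw": 45},{"dp": [0,0,0],"twist": 0,"claw": 45}]' --grip_force 50

```text
clock: 4.2
ee_pos: [0.4825, -0.1641, 0.1262]
tcp_rot: [-180.0, 0.0, -151.9]
ft_force: [-2.2, 1.3, 6.2]
gripper_width: 0.0529
```

Call:
servo_tool --commands '[{"dp": [0,0,0],"twist": 0.1,"claw": 45},{"dp": [0,0,0.1],"twist": 0.2,"claw": 45},{"dp": [0,0,0.2],"twist": 0.3,"claw": 45},{"dp": [0,0,0.25],"twist": 0.4,"claw": 45},{"dp": [0,0,0.3],"twist": 0.5,"claw": 45}]'

```text
clock: 4.7
ee_pos: [0.4826, -0.1641, 0.1259]
tcp_rot: [-180.0, 0.0, 179.2]
ft_force: [-2.9, 1.6, 5.1]
gripper_width: 0.0533
```

```bash
cat >> h.py <<'E'
def rep():
    from station import get_state
    s=get_state();print(s["clock"],s["joints"].round(1),s["ee_pos"].round(4),s["tcp_rot"].round(1),"F",s["ft_force"].round(1),"T",s["ft_torque"].round(3),s["gripper_width"])
    return s
E
python3 - <<'E'
from h import *
from station import *
rep();f=grab_frame("wrist")
cv2.imwrite("pics/w3.png",cv2.resize(f["pixels"][200:480,160:480,::-1],(480,420)))
E
```

```text
4.7 [ 40.   37.9 -36.8 114.3  35.6  39.4  69.7] [ 0.4826 -0.1641  0.1259] [-180.     0.   179.2] F [-2.9  1.6  5.1] T [0.226 0.402 0.185] 0.05334272760668062
```

View pics/w3.png

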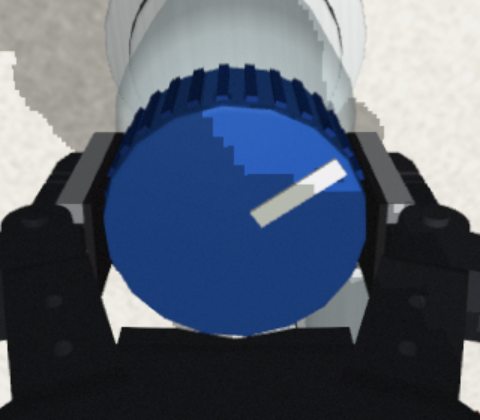

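The stripe keeps its place relative to the pads, so the cap turns with the gripper. The torque is about 0.12 N m above its offset, as expected.

Call:
servo_tool --commands '[{"dp": [0,0,0.1],"twist": 0.15,"claw": 45},{"dp": [0,0,0.2],"twist": 0.3,"claw": 45},{"dp": [0,0,0.3],"twist": 0.45,"claw": 45},{"dp": [0,0,0.4],"twist": 0.6,"claw": 45},{"dp": [0,0,0.5],"twist": 0.74,"claw": 45}]'

```text
clock: 5.25
ee_pos: [0.4826, -0.1643, 0.1254]
tcp_rot: [180.0, 0.0, 136.8]
ft_force: [-1.6, 0.5, 7.0]
gripper_width: 0.0529
```

Call:
servo_tool --commands '[{"dp": [0,0,0.1],"twist": 0.15,"claw": 45},{"dp": [0,0,0.2],"twist": 0.3,"claw": 45},{"dp": [0,0,0.3],"twist": 0.45,"claw": 45},{"dp": [0,0,0.4],"twist": 0.6,"claw": 45},{"dp": [0,0,0.5],"twist": 0.74,"claw": 45}]'

```text
clock: 5.75
ee_pos: [0.4825, -0.1643, 0.1249]
tcp_rot: [180.0, 0.0, 94.4]
ft_force: [-2.2, 1.6, 6.8]
gripper_width: 0.0528
```

```bash
python3 -c "from h import *;rep()"
```

```text
5.75 [ 24.5  34.1 -13.  114.7  13.6  32.5   6.6] [ 0.4825 -0.1643  0.1249] [180.    0.   94.4] F [-2.2  1.6  6.8] T [0.166 0.508 0.17 ] 0.05282041043988462
```

Call:
servo_tool --commands '[{"dp": [0,0,0.05],"twist": 0.08,"claw": 45},{"dp": [0,0,0.1],"twist": 0.16,"claw": 45},{"dp": [0,0,0.15],"twist": 0.24,"claw": 45},{"dp": [0,0,0.2],"twist": 0.32,"claw": 45},{"dp": [0,0,0.25],"twist": 0.4,"claw": 45}]'

```text
clock: 6.25
ee_pos: [0.4824, -0.1643, 0.1246]
tcp_rot: [180.0, -0.0, 71.7]
ft_force: [-2.0, 0.5, 7.1]
gripper_width: 0.0529
```

```bash
python3 -c "from h import *;rep()"
```

```text
6.25 [ 20.1  33.8  -6.5 114.9   6.9  31.7  -9.5] [ 0.4824 -0.1643  0.1246] [180.   -0.   71.7] F [-2.   0.5  7.1] T [0.122 0.474 0.067] 0.05289447719140897
```

Call:
servo_tool --commands '[{"dp": [0,0,0.05],"twist": 0.06,"claw": 45},{"dp": [0,0,0.1],"twist": 0.12,"claw": 45},{"dp": [0,0,0.15],"twist": 0.18,"claw": 45},{"dp": [0,0,0.15],"twist": 0.24,"claw": 45},{"dp": [0,0,0.2],"twist": 0.3,"claw": 45}]'

```text
clock: 6.75
ee_pos: [0.4823, -0.1643, 0.1244]
tcp_rot: [-180.0, -0.0, 54.5]
ft_force: [-2.3, 0.8, 8.6]
gripper_width: 0.0523
```

```bash
python3 -c "from h import *;rep()"
```

```text
6.75 [ 16.8  33.7  -1.6 115.    1.7  31.3 -21.5] [ 0.4823 -0.1643  0.1244] [-180.    -0.    54.5] F [-2.3  0.8  8.6] T [0.097 0.51  0.123] 0.052287644067459386
```

Call:
servo_tool --commands '[{"dp": [0,0,0.05],"twist": 0.06,"claw": 45},{"dp": [0,0,0.1],"twist": 0.12,"claw": 45},{"dp": [0,0,0.15],"twist": 0.18,"claw": 45},{"dp": [0,0,0.15],"twist": 0.24,"claw": 45},{"dp": [0,0,0.2],"twist": 0.3,"claw": 45}]'

```text
clock: 7.25
ee_pos: [0.4823, -0.1642, 0.1242]
tcp_rot: [-180.0, -0.0, 37.3]
ft_force: [-2.2, 0.4, 8.1]
gripper_width: 0.0527
```

```bash
python3 -c "from h import *;rep()"
```

```text
7.25 [ 13.5  33.8   3.3 115.1  -3.5  31.2 -33.5] [ 0.4823 -0.1642  0.1242] [-180.    -0.    37.3] F [-2.2  0.4  8.1] T [0.12  0.554 0.126] 0.05271368384073771
```

Call:
servo_tool --commands '[{"dp": [0,0,0.05],"twist": 0.06,"claw": 45},{"dp": [0,0,0.1],"twist": 0.12,"claw": 45},{"dp": [0,0,0.15],"twist": 0.18,"claw": 45},{"dp": [0,0,0.15],"twist": 0.24,"claw": 45},{"dp": [0,0,0.2],"twist": 0.3,"claw": 45}]'

```text
clock: 7.75
ee_pos: [0.4823, -0.1642, 0.124]
tcp_rot: [-180.0, -0.0, 20.2]
ft_force: [-3.3, 0.4, 9.2]
gripper_width: 0.0528
```

```bash
python3 -c "from h import *;rep()"
```

```text
7.75 [ 10.2  34.1   8.1 115.2  -8.8  31.3 -45.4] [ 0.4823 -0.1642  0.124 ] [-180.    -0.    20.2] F [-3.3  0.4  9.2] T [0.163 0.54  0.109] 0.05284510185012161
```

Call:
servo_tool --commands '[{"dp": [0,0,0.05],"twist": 0.06,"claw": 45},{"dp": [0,0,0.1],"twist": 0.12,"claw": 45},{"dp": [0,0,0.15],"twist": 0.18,"claw": 45},{"dp": [0,0,0.15],"twist": 0.24,"claw": 45},{"dp": [0,0,0.2],"twist": 0.3,"claw": 45}]'

```text
clock: 8.25
ee_pos: [0.4823, -0.1642, 0.1238]
tcp_rot: [-180.0, -0.0, 3.0]
ft_force: [-2.4, 1.0, 9.0]
gripper_width: 0.0523
```

```bash
python3 - <<'E'
from h import *
from station import *
rep();f=grab_frame("wrist")
cv2.imwrite("pics/w4.png",cv2.resize(f["pixels"][200:480,160:480,::-1],(480,420)))
E
```

```text
8.25 [  6.9  34.5  13.  115.3 -14.1  31.7 -57.3] [ 0.4823 -0.1642  0.1238] [-180.   -0.    3.] F [-2.4  1.   9. ] T [0.066 0.519 0.115] 0.05230908621024431
```

View pics/w4.png

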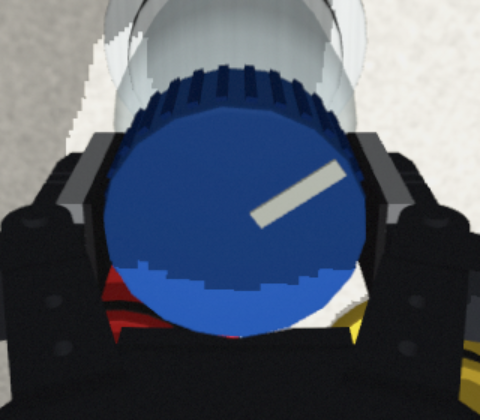

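The stripe is still fixed relative to the pads, so the grip isn't slipping and the cap has turned 3.58 rad so far. The stop is not reached yet.

Call:
servo_tool --commands '[{"dp": [0,0,0.05],"twist": 0.06,"claw": 45},{"dp": [0,0,0.1],"twist": 0.12,"claw": 45},{"dp": [0,0,0.15],"twist": 0.18,"claw": 45},{"dp": [0,0,0.15],"twist": 0.24,"claw": 45},{"dp": [0,0,0.2],"twist": 0.3,"claw": 45}]'

```text
clock: 8.8
ee_pos: [0.4823, -0.1641, 0.1236]
tcp_rot: [-179.9, 0.0, -14.2]
ft_force: [-2.2, 0.9, 9.7]
gripper_width: 0.0526
```

```bash
python3 -c "from h import *;rep()"
```

```text
8.8 [  3.7  35.1  17.9 115.4 -19.4  32.3 -69.2] [ 0.4823 -0.1641  0.1236] [-179.9    0.   -14.2] F [-2.2  0.9  9.7] T [0.161 0.574 0.111] 0.05255871644347449
```

Total so far is 3.88 rad, and the stop must come within the next 0.35 rad.

Call:
servo_tool --commands '[{"dp": [0,0,0.05],"twist": 0.04,"claw": 45},{"dp": [0,0,0.1],"twist": 0.08,"claw": 45},{"dp": [0,0,0.1],"twist": 0.12,"claw": 45},{"dp": [0,0,0.15],"twist": 0.16,"claw": 45},{"dp": [0,0,0.15],"twist": 0.2,"claw": 45}]'

```text
clock: 9.3
ee_pos: [0.4823, -0.1641, 0.1235]
tcp_rot: [-179.9, 0.0, -25.6]
ft_force: [-3.2, 1.7, 9.0]
gripper_width: 0.0532
```

```bash
python3 -c "from h import *;rep()"
```

```text
9.3 [  1.6  35.6  21.1 115.5 -22.8  32.9 -77.2] [ 0.4823 -0.1641  0.1235] [-179.9    0.   -25.6] F [-3.2  1.7  9. ] T [0.181 0.605 0.096] 0.05315462554014693
```

Call:
servo_tool --commands '[{"dp": [0,0,0],"twist": 0.04,"claw": 45},{"dp": [0,0,0.05],"twist": 0.08,"claw": 45},{"dp": [0,0,0.1],"twist": 0.12,"claw": 45},{"dp": [0,0,0.1],"twist": 0.16,"claw": 45},{"dp": [0,0,0.1],"twist": 0.2,"claw": 45}]'

```text
clock: 9.8
ee_pos: [0.4823, -0.1641, 0.1234]
tcp_rot: [180.0, 0.0, -36.7]
ft_force: [-4.4, 0.2, 9.6]
gripper_width: 0.0529
```

```bash
python3 -c "from h import *;rep()"
```

```text
9.8 [ -0.6  36.2  24.4 115.5 -26.1  33.6 -85. ] [ 0.4823 -0.1641  0.1234] [180.    0.  -36.7] F [-4.4  0.2  9.6] T [0.018 0.684 2.077] 0.05289183673471029
```

Torque jumped to 2.08 N m, so the cap is on the stop. I'll hold it there for a few rows and check the stripe for slip numerically.

Call:
servo_tool --commands '[{"dp": [0,0,0],"twist": 0.02,"claw": 45},{"dp": [0,0,0],"twist": 0.02,"claw": 45},{"dp": [0,0,0],"twist": 0.02,"claw": 45},{"dp": [0,0,0],"twist": 0.02,"claw": 45}]'

```text
clock: 10.2
ee_pos: [0.4828, -0.1644, 0.1234]
tcp_rot: [180.0, -0.0, -37.7]
ft_force: [-2.1, -0.9, 8.9]
gripper_width: 0.0531
```

```bash
cat >> h.py <<'E'
def stripe(im):
    hsv=cv2.cvtColor(im,cv2.COLOR_RGB2HSV);m=cv2.inRange(hsv,(0,0,110),(180,70,255));m[:, :250]=0;m[:,402:]=0;m[:290]=0;m[400:]=0
    nl,l,st,c=cv2.connectedComponentsWithStats(m);i=1+np.argmax(st[1:,4]);return c[i].round(1),st[i,4],cv2.minAreaRect(cv2.findNonZero((l==i).astype(np.uint8)))
E
python3 - <<'E'
from h import *
from station import *
rep();f=grab_frame("wrist");print(stripe(f["pixels"]))
for n in("w3","w4"):
    a=cv2.imread(f"pics/{n}.png")[...,::-1];b=np.zeros((480,640,3),np.uint8);b[200:480,160:480]=cv2.resize(a,(320,280));print(n,stripe(b))
cv2.imwrite("pics/w5.png",cv2.resize(f["pixels"][200:480,160:480,::-1],(480,420)))
E
```

```text
10.2 [ -0.8  36.2  24.7 115.5 -26.3  33.7 -85.7] [ 0.4828 -0.1644  0.1234] [180.   -0.  -37.7] F [-2.1 -0.9  8.9] T [-0.223  0.407  1.861] 0.053074803586395713
(array([356.6, 328.2]), np.int32(931), ((356.41217041015625, 328.2770080566406), (13.949712753295898, 67.77236938476562), 54.46232223510742))
w3 (array([358.5, 328.3]), np.int32(922), ((358.5055847167969, 328.30902099609375), (13.779973030090332, 67.94587707519531), 57.9946174621582))
w4 (array([358.4, 328.8]), np.int32(928), ((358.2247009277344, 328.8595886230469), (13.779973030090332, 67.94587707519531), 57.9946174621582))
```

View pics/w5.png

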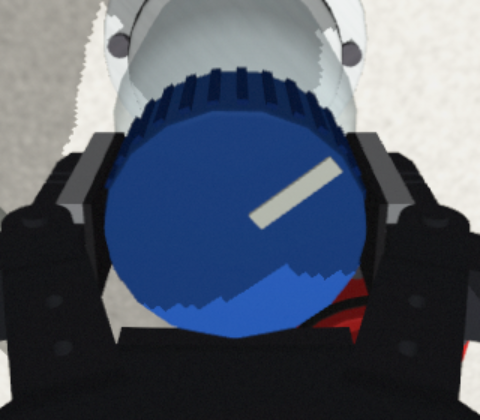

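The stripe moved about 4° relative to the pads, meaning the cap was held by the stop while the grip slipped slightly. Now I'll back off about 1.58 rad, rising 1 mm, to a target yaw near +52.5°.

Call:
servo_tool --commands '[{"dp": [0,0,-0.1],"twist": -0.1,"claw": 45},{"dp": [0,0,-0.15],"twist": -0.22,"claw": 45},{"dp": [0,0,-0.2],"twist": -0.35,"claw": 45},{"dp": [0,0,-0.3],"twist": -0.48,"claw": 45},{"dp": [0,0,-0.4],"twist": -0.6,"claw": 45}]'

```text
clock: 10.75
ee_pos: [0.4829, -0.1642, 0.1238]
tcp_rot: [-180.0, -0.1, -3.5]
ft_force: [-1.0, 1.7, 6.5]
gripper_width: 0.0526
```

Call:
servo_tool --commands '[{"dp": [0,0,-0.1],"twist": -0.12,"claw": 45},{"dp": [0,0,-0.15],"twist": -0.24,"claw": 45},{"dp": [0,0,-0.2],"twist": -0.36,"claw": 45},{"dp": [0,0,-0.3],"twist": -0.48,"claw": 45},{"dp": [0,0,-0.4],"twist": -0.6,"claw": 45}]'

```text
clock: 11.25
ee_pos: [0.4828, -0.1639, 0.1241]
tcp_rot: [-180.0, -0.1, 30.8]
ft_force: [-2.3, 0.6, 6.3]
gripper_width: 0.0529
```

Call:
servo_tool --commands '[{"dp": [0,0,-0.1],"twist": -0.12,"claw": 45},{"dp": [0,0,-0.15],"twist": -0.24,"claw": 45},{"dp": [0,0,-0.2],"twist": -0.34,"claw": 45},{"dp": [0,0,-0.25],"twist": -0.39,"claw": 45},{"dp": [0,0,-0.25],"twist": -0.39,"claw": 45}]'

```text
clock: 11.75
ee_pos: [0.4827, -0.1638, 0.1244]
tcp_rot: [180.0, -0.1, 53.0]
ft_force: [-1.1, 1.7, 7.3]
gripper_width: 0.053
```

Call:
servo_tool --commands '[{"dp": [0,0,0],"twist": 0,"claw": 45},{"dp": [0,0,0],"twist": 0,"claw": 45},{"dp": [0,0,0],"twist": 0,"claw": 45},{"dp": [0,0,0],"twist": 0,"claw": 45}]'

```text
clock: 12.15
ee_pos: [0.4827, -0.1638, 0.1244]
tcp_rot: [180.0, -0.1, 53.0]
ft_force: [-3.1, 2.0, 6.3]
gripper_width: 0.0531
```

```bash
python3 - <<'E'
from h import *
from station import *
rep();f=grab_frame("wrist");print(stripe(f["pixels"]))
cv2.imwrite("pics/w6.png",f["pixels"][...,::-1])
E
```

```text
12.15 [ 16.4  33.8  -1.2 115.    1.2  31.2 -22.6] [ 0.4827 -0.1638  0.1244] [ 1.8e+02 -1.0e-01  5.3e+01] F [-3.1  2.   6.3] T [0.353 0.328 0.092] 0.05308604720820588
(array([357.6, 329.6]), np.int32(928), ((357.44171142578125, 329.642578125), (13.836713790893555, 67.78040313720703), 56.9293212890625))
```

View pics/w6.png

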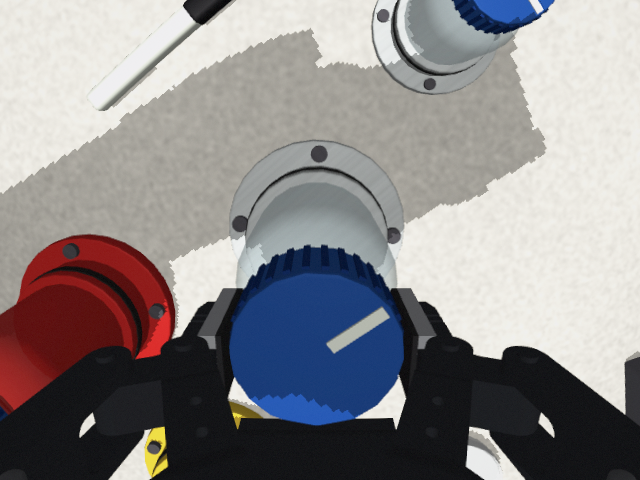

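The gripper turned back 90.7°, the stripe shifted only about 2° relative to the pads, and the arm is at rest with the grip held. Handing in.

```bash
python3 -c "from station import *;print(hand_in())"
```

```text
the job is handed in; nothing more can be done
None
```

I screwed the blue cap on the large grey holder's bottle down to its stop, backed it off a quarter turn, and handed the job in with the gripper still holding the cap.

- **Stop:** I gripped the cap at 50 N and turned it about 4.1 to 4.2 rad clockwise in one grasp. The torque then rose from about 0.12 to 2.1 N m, and the grip slipped about 4° on the cap. I held it there for about 0.4 s.
- **Quarter turn:** the gripper then turned back 90.7°. The stripe moved about 2° relative to the pads, so the cap should stand about 88 to 93° open, within the 70 to 110° allowed.
- **Last checks:** the arm was still, the opening was 53 mm on the 54 mm cap, and the clock read about 12.2 s. I saw no contact with the bystanders, but did not compare their positions with the start.
- **Disagreement:** the first two camera estimates of the cap differed by about 10 mm. The wrist view close up settled its position. No check failed.

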